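# Load the polishing drum and screw its captive cap back on

## Robot

A 6-joint arm with a two-finger parallel gripper is mounted at the origin on the work surface. World frame = base frame: x ahead of the robot, y to its left, z up, the work surface at z = 0. Lengths are in m, angles in rad, forces in N, time in s.
With the tool pointing down it reaches from about 0.375 to 0.9 m from the base axis. Payload 3.1 kg.
Tool frame: the origin (TCP) lies on the centre line of the jaws, within the pads' length; the fingertips stand robot.nose_length ahead of it and the grasp point (between the pads) lies 6 mm ahead of it (robot.nose_length is the distance from the TCP to the fingertips, in m); z points along the fingers, y is the line along which they close (so a half turn about z gives the same grasp; the last joint's range is limited). The gripper opens to 87 mm and grips with 3 to 60 N. Pads are 19 mm wide; open, the fingers measure 117 mm over their backs; the gripper's body (75 mm by 190 mm) begins 51 mm behind the grasp point.
Start: joints at [-1.367, 0.527, 1.433, -0, 1.181, -0.178], TCP at [0.233, -0.58, 0.248] pointing down, gripper open.
Joint ranges: [-3.08, 3.08], [-0.75, 2.2], [0.22, 2.44], [-1.43, 4.57], [0, 2.65], [-2.85, 2.85]. Speed limits (rad/s): [2.79, 2.79, 3.14, 3.14, 3.14, 3.14].

## Interface

Orientations are given as a unit quaternion [x, y, z, w].
In Python, from rig import robot gives the robot as it stands.
- The arm moves only by the shell command python3 -m crank 'ROWS' [FORCE]. ROWS is JSON, one flat list of numbers, 7 for each row, row after row: the shift along the tool's x, y, z in mm, then the turn, a rotation vector about the tool's x, y, z in degrees, then the closure in counts, from 0 (fully open) to 255 (shut). In form: [x, y, z, ax, ay, az, fingers, x, y, z, ax, ay, az, fingers, ...]. A call has exactly 5 rows; each row is the pose to reach, as a shift and turn from the pose commanded when the call began, along the tool's axes at that moment; what a row does not reach only later rows make up. A row lasts 1/12 s, in which the tool goes at most 41.7 mm and 7.16 degrees, less where a joint would pass 70% of its speed; a pose out of reach is approached as far as the arm can. A call with a gripper value outside its range is refused whole. The fingers move at their own pace and stop on an object; FORCE is the grip in N (left out, the last holds). Time passes only in rows, so rows that repeat a pose let the fingers close, or fill a call up. It gives the time, the measured TCP pose, the force, the opening and the grip force at its end, in the units of the state.
- robot.get_obs(): the state, without advancing time (a new reading comes with each control period).
- robot.camera(name): name is "side" or "top" or "wrist"; returns a dict with "pixels" (480x640x3 uint8, red, green, blue), "intrinsics" (3x3 intrinsics, pixels), "k1" (the pictures are not rectified: a ray, as slopes to the right and down, at radius r is drawn at 1 + k1 r^2 times it, then the intrinsics apply), "extrinsics" (4x4, takes a point from camera to world coordinates); the wrist camera has in their place "mount" (4x4, takes a point from camera to tool coordinates, whose origin is the TCP and whose axes are the flange's). Camera axes: x right, y down, z forward; pixel columns grow to the right and rows downward; lengths in m; the calibration is good to about 2 mm. A picture is of the moment at which its call begins: read the wrist's pose just before it. There is no depth.
- robot.hand_in(): hands the job in; it is judged then, once.
The state is a dict: "time": time; "q": joint angles; "joint_velocities": joint speeds; "joint_torque": joint torques, N m; "position": TCP position; "tool_rot": TCP orientation; "ft_force": force on the tool from outside, world axes, zero at the start; "moment": the same for the moment, N m; "grip_width": finger opening in m; "grip_force": force on a finger pad.
Only numpy, scipy, OpenCV 4.12 (cv2) and the standard library are available. Lean on these libraries where they do the work, as an engineer would, in place of code of your own. Each camera call takes 0.05 s, during which the arm holds its last target. There are 200 camera calls.

## Task

Get the loose pair of scissors lying on the bench (not those in the tray) into the polishing drum for their next run: unscrew the drum's cap all the way, swing it aside on its arm to the end of its travel, and lay the scissors gently and flat on the drum's floor without dropping them. Then swing the cap back over the mouth and screw it down tight, and leave the block, bottle and hammer where they are.

Things in the scene. Friction and masses are not known exactly. Their poses are not given: they have to be found in the camera images.
- drum: the polishing drum, a squat round dark steel pot fixed to the bench: 166 mm outside diameter, 150 mm inside, rim 65 mm above the bench, floor 10 mm above the bench (55 mm deep). Origin: centre of its underside; z up. A thin post stands beside it, 101 mm from the drum's axis in the drum's -y direction; the cap's arm turns on that post
- drum_in (a point): centre of the drum's inner floor, 10 mm above the bench; axes as the drum's
- drum_post (a point): top of the 16 mm thick post (128 mm above the bench), on the vertical axis about which the arm swings the cap
- cap_disc (a point): centre of the cap's disc, on its underside (65 mm above the bench when screwed down). The cap covers the drum: a steel disc 166 mm across, 12 mm thick, with a plug 138 mm wide and 10 mm deep beneath. A flat arm just above the disc carries it from the post; an upright black grip bar stands on it
- cap_grip (a point): grip point in the middle of the cap's black grip bar, on the cap's own vertical axis. The bar is 64 mm long (this point's x), 16 mm wide (its y), 38 mm tall; this point is 14 mm below the bar's top and 24 mm above the arm under the bar. 111 mm above the bench when screwed down, 123 mm when unscrewed; level, z up
- cap (a joint): turn of the cap on its thread relative to its arm, rad: 0 = tight; grows anticlockwise seen from above to the stop at 1.4 = free. Cap and arm rise 12 mm evenly over this turn. It stays where left; about 0.1 N m turns it. Below about 1.2 its plug sits in the mouth and blocks the swing. If the bar is held while the arm swings, it must turn along with the arm
- davit (a joint): swing of the arm that carries the cap about the post, rad: 0 = cap exactly over the drum (stop); grows clockwise seen from above as the cap swings aside, to the stop at 2.0. The cap's axis is 101 mm from the post's axis. It stays where it is left; about 1 to 2 N at the cap moves it
- scissors: the small steel scissors to be polished, lying flat loose on the bench: about 103 mm long (47 mm of blades towards its +x, two finger rings reaching 56 mm towards -x), 55 mm wide over the rings, 80 to 170 g. The only pair outside the tray, left of the drum. Best gripped across the waist block at the pivot: 24 mm long (x), 20 mm wide (y), 12 mm tall. Origin: centre of the waist's underside; z up
- rivet_block: bystander: loose dark steel riveting block, 70 x 45 x 30 mm, with six dimples on top. Origin: centre of its underside
- oil_bottle: bystander: loose pale bottle with a white cap, 60 mm diameter, 150 mm tall. Origin: centre of its underside
- hammer: bystander: loose hammer with a wooden handle, 240 mm long along its x. Origin: its middle, on the underside
There are look-alikes about, which are no part of the job. What is meant by the drum is not red, and is the smaller of those in its own colour. What is shaped like the scissors but orange is not meant.

How it is judged:
By the outcome, as a careful person would: the job done as asked, in the order asked, and still so for the second after the job is handed in, with the robot touching nothing.
It also fails if it takes over 72 s, if anything falls off the work surface, if the arm or the gripper's body presses on something with over 40 N, if the wrist force passes 120 N, or if a joint passes its speed limit or range.

## Working session

There is one attempt and no reset: what is moved stays moved. The work goes in short steps, Python scripts to look and compute and a shell command to move; the robot and the scene stay as the last step left them, time stands still between calls to the robot, and variables do not carry over. Pictures are saved under pics/ and viewed, at most 10 in all, crops included, and the job is handed in when it is done.

```bash
ls; mkdir -p pics; cat > h.py <<'E'
import numpy as np, cv2
from rig import robot
from scipy.spatial.transform import Rotation as R
def snap(name,fn=None):
    o=robot.get_obs(); c=robot.camera(name)
    T=np.array(c["extrinsics"]) if name!="wrist" else None
    if T is None:
        B=np.eye(4);B[:3,:3]=R.from_quat(o["tool_rot"]).as_matrix();B[:3,3]=o["position"]
        T=B@np.array(c["mount"])
    c["T"]=T; im=np.array(c["pixels"])[:,:,::-1].copy(); c["bgr"]=im
    if fn: cv2.imwrite("pics/"+fn,im); np.savez("pics/"+fn+".npz",T=T,K=c["intrinsics"],k1=c["k1"])
    return c
def load(fn):
    d=np.load("pics/"+fn+".npz"); return dict(T=d["T"],intrinsics=d["K"],k1=float(d["k1"]),bgr=cv2.imread("pics/"+fn))
def ray(c,u,v):
    K=np.array(c["intrinsics"]); p=cv2.undistortPoints(np.array([[[u,v]]],float),K,np.array([c["k1"],0,0,0.]))[0,0]
    return c["T"][:3,3], c["T"][:3,:3]@np.array([p[0],p[1],1.])
def onz(c,u,v,z):
    o,d=ray(c,u,v); return o+d*(z-o[2])/d[2]
def tri(*obs):
    A=np.zeros((3,3));b=np.zeros(3);L=[]
    for c,u,v in obs:
        o,d=ray(c,u,v);d=d/np.linalg.norm(d);P=np.eye(3)-np.outer(d,d);A+=P;b+=P@o;L.append((P,o))
    x=np.linalg.solve(A,b); return x,[np.linalg.norm(P@(x-o)) for P,o in L]
def proj(c,X):
    p=np.linalg.inv(c["T"])@np.append(X,1); s=p[:2]/p[2]; s=s*(1+c["k1"]*(s@s)); K=np.array(c["intrinsics"]); return K[:2,:2]@s+K[:2,2]
E
python3 - <<'E'
from h import *
o=robot.get_obs(); print({k:np.round(v,3) for k,v in o.items()},robot.nose_length)
a=snap("top","top1.png");b=snap("side","side1.png")
for c in(a,b): print(np.round(c["T"],3),c["k1"],c["intrinsics"])
E
```

```text
pics
{'time': np.float64(0.0), 'q': array([-1.368,  0.528,  1.434, -0.   ,  1.181, -0.179]), 'joint_velocities': array([-0.   ,  0.001,  0.001,  0.001, -0.001,  0.002]), 'joint_torque': array([  0.   , -44.004, -17.659,   0.063,   0.058,  -0.   ]), 'position': array([ 0.233, -0.579,  0.247]), 'tool_rot': array([ 0.982,  0.19 , -0.   , -0.001]), 'ft_force': array([1.033, 0.242, 0.698]), 'moment': array([0.056, 0.011, 0.005]), 'grip_force': np.float64(0.0), 'grip_width': np.float64(0.087)} 0.025
[[-0.011 -0.987  0.162  0.32 ]
 [-1.     0.015  0.021  0.013]
 [-0.023 -0.161 -0.987  1.239]
 [ 0.     0.     0.     1.   ]] -0.07057476095307536 [[453.20675717   0.         318.82306998]
 [  0.         453.20675717 232.80354053]
 [  0.           0.           1.        ]]
[[-0.983 -0.133  0.13   0.342]
 [-0.185  0.659 -0.729  1.046]
 [ 0.011 -0.741 -0.672  1.028]
 [ 0.     0.     0.     1.   ]] -0.021989576981238053 [[513.63343091   0.         320.69595114]
 [  0.         513.63343091 236.29164316]
 [  0.           0.           1.        ]]
```

View pics/top1.png

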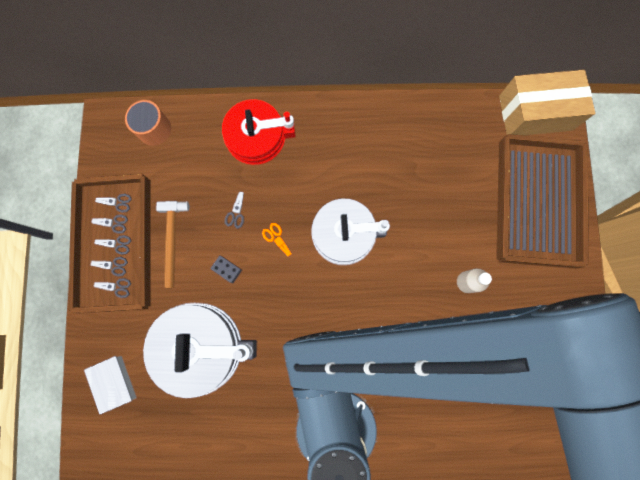

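View pics/side1.png

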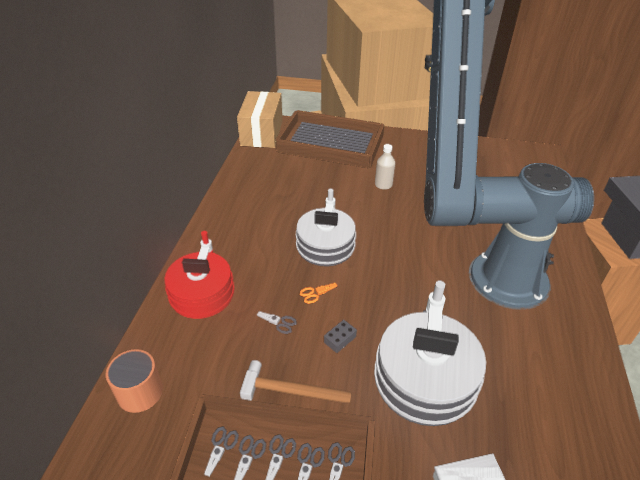

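Candidates (top-view pixels):
- **Drums:** red (255,130), small steel (344,231) and large steel (190,350). The small steel one fits, being not red and the smaller of its colour.
- **Scissors:** grey (237,210), orange (277,239) and five in the tray (115,200–290). The grey loose pair fits.

I'll confirm both in one crop.

```bash
python3 - <<'E'
from h import *
a=load("top1.png");b=load("side1.png")
A=cv2.resize(a["bgr"][175:285,205:405],None,fx=4,fy=4,interpolation=2)[:,:800]
B=b["bgr"][180:350,240:370]; 
cv2.imwrite("pics/crop1.png",A)
B=cv2.resize(B,None,fx=3.5,fy=3.5,interpolation=2)
cv2.imwrite("pics/crop2.png",B[:600])
E
```

```text
(no output)
```

View pics/crop1.png

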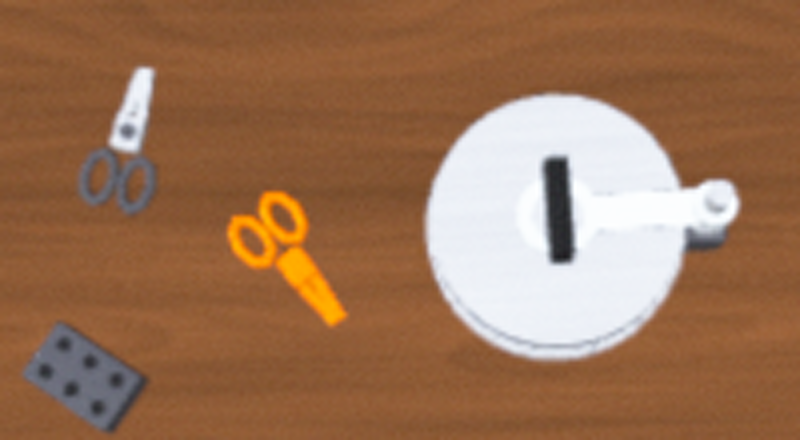

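View pics/crop2.png

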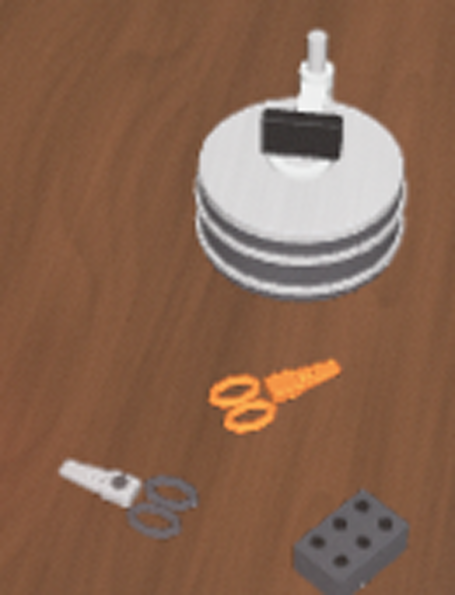

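The crops show the small steel drum with black bar at (344,228) and post top at (384,223). The grey scissors' pivot is at (237,208). In the side view these are (326,218), (331,190) and (275,317). Now triangulating.

```bash
python3 - <<'E'
from h import *
a=load("top1.png");b=load("side1.png")
P={}
for n,p,q in [("pivot",(237,207.8),(274.6,317.4)),("post",(384.2,223.5),(330.6,190.5)),("bar",(344.5,227.3),(326,218.3)),
  ("tip",(242,192.5),(258,314)),]:
    x,e=tri((a,*p),(b,*q)); print(n,np.round(x,4),np.round(e,4))
# disc outline: circle of light disc at z .077
for n,c,box in(("top",a,(300,190,385,270)),("side",b,(290,205,360,270))):
    hsv=cv2.cvtColor(c["bgr"],cv2.COLOR_BGR2HSV); m=((hsv[...,2]<60)).astype(np.uint8)
    x0,y0,x1,y1=box; k=np.zeros_like(m);k[y0:y1,x0:x1]=m[y0:y1,x0:x1]
    n_,l,s,ce=cv2.connectedComponentsWithStats(k); i=1+s[1:,4].argmax(); print(n,s[i],ce[i])
    ys,xs=np.where(l==i); r=cv2.minAreaRect(np.c_[xs,ys].astype(np.float32)); 
    print([np.round(onz(c,*q,.111),3) for q in cv2.boxPoints(r)])
for q in [(556,158),(561,262)]: print(onz(a,q[0]/4+205,q[1]/4+175,.12))
for q in [(425,228),(688,228),(556,93)]: print(onz(a,q[0]/4+205,q[1]/4+175,.077))
E
```

```text
pivot [0.5944 0.2662 0.0156] [0.0003 0.0003]
post [ 0.523  -0.1255  0.1315] [0.0008 0.0008]
bar [ 0.5187 -0.0277  0.1085] [0.0005 0.0005]
tip [0.6411 0.2552 0.0043] [0.0005 0.0005]
top [342 216   5  24  89] [344.29213483 227.23595506]
[array([ 0.547, -0.021,  0.111]), array([ 0.547, -0.031,  0.111]), array([ 0.488, -0.033,  0.111]), array([ 0.487, -0.024,  0.111])]
side [316 215  21  10 156] [325.98717949 219.38461538]
[array([ 0.545, -0.004,  0.111]), array([ 0.549, -0.036,  0.111]), array([ 0.49 , -0.037,  0.111]), array([ 0.488, -0.005,  0.111])]
[ 0.54889244 -0.02668067  0.12      ]
[ 0.48274569 -0.028467    0.12      ]
[0.51261669 0.05778796 0.077     ]
[ 0.51008715 -0.11287079  0.077     ]
[ 0.60129114 -0.02911319  0.077     ]
```

```bash
cat >> h.py <<'E'
def go(x,y,z,yaw):
    o=robot.get_obs(); C=R.from_quat(o["tool_rot"]); 
    T=R.from_euler("z",yaw,degrees=True)*R.from_euler("x",180,degrees=True)
    s=C.inv().apply(np.array([x,y,z])-o["position"])*1000; r=(C.inv()*T).as_rotvec(degrees=True)
    m=C.as_matrix(); print("at",np.round(o["position"],4),"yaw %.1f"%np.degrees(np.arctan2(m[1,0],m[0,0])),"F",np.round(o["ft_force"],1),"M",np.round(o["moment"],2),"w %.4f t %.2f"%(o["grip_width"],o["time"]))
    print(" q",np.round(o["q"],2)," d",np.round(s,1),np.round(r,1))
E
python3 -c "
from h import *
go(.49,-.06,.26,2)"
```

```text
at [ 0.2328 -0.5794  0.2467] yaw 21.9 F [ 0.2 -0.   0.5] M [-0.02 -0.01 -0.01] w 0.0869 t 0.10
 q [-1.37  0.53  1.43 -0.    1.18 -0.18]  d [ 432.2 -386.2  -12.4] [-0.1  0.  19.9]
```

```bash
python3 -m crank '[37,-33,-3,0,0,4,0, 74,-66,-6,0,0,8,0, 111,-99,-9,0,0,12,0, 144,-129,-12,0,0,16,0, 180,-160,-12,0,0,20,0]'; python3 -c "
from h import *
go(.49,-.06,.26,2)"
```

```text
time: 0.52
position: [0.3257, -0.3918, 0.2587]
tool_rot: [1.0, 0.014, -0.0, -0.0]
ft_force: [1.8, -0.6, -0.1]
grip_width: 0.087
grip_force: 0.0
at [ 0.3257 -0.3918  0.2587] yaw 1.6 F [ 1.8 -0.6 -0.1] M [ 0.   -0.04  0.04] w 0.0870 t 0.52
 q [-1.1   0.36  1.7   0.    1.08  0.45]  d [ 173.6 -327.    -1.2] [-0.   0.  -0.4]
```

```bash
python3 -m crank '[16,-30,0,0,0,0,0, 32,-60,0,0,0,0,0, 48,-90,0,0,0,0,0, 64,-120,0,0,0,0,0, 80,-150,0,0,0,0,0]' >/dev/null; python3 -m crank '[16,-30,0,0,0,0,0, 32,-60,0,0,0,0,0, 48,-90,0,0,0,0,0, 64,-120,0,0,0,0,0, 75,-140,0,0,0,0,0]'; python3 - <<'E'
from h import *
c=snap("wrist","w1.png"); go(.519,-.0275,.26,2)
for X in [(.519,-.0275,.125),(.523,-.1265,.128),(.519,-.0275,.01)]: print(proj(c,X))
E
```

```text
time: 1.35
position: [0.4713, -0.096, 0.2586]
tool_rot: [1.0, 0.017, -0.0, -0.001]
ft_force: [0.9, -0.8, -0.2]
grip_width: 0.0871
grip_force: 0.0
at [ 0.4724 -0.0937  0.2586] yaw 2.1 F [0.3 1.5 0.6] M [ 0.12 -0.04 -0.01] w 0.0870 t 1.40
 q [-0.43  0.32  1.77  0.    1.05  1.1 ]  d [ 48.9 -64.5  -1.1] [-0.2 -0.1  0.1]
[214.68649842 160.27712564]
[369.08933647 159.40940914]
[244.91192437 148.94075947]
```

View pics/w1.png

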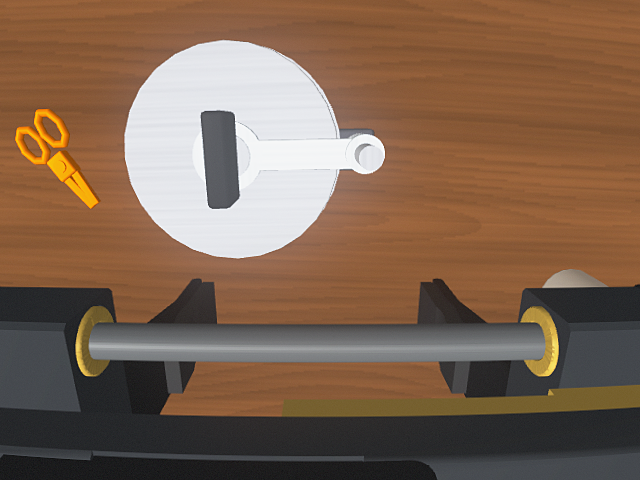

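The wrist view shows the bar's top face spanning (203,114)–(239,206) and the post top at (369,153). I'll fit both with rays.

```bash
python3 - <<'E'
from h import *
c=load("w1.png"); a=load("top1.png")
g=cv2.cvtColor(c["bgr"],cv2.COLOR_BGR2GRAY)
for r in range(112,210,12): print(r,g[r,198:244:2])
print(tri((c,369,153),(a,384.2,223.5)), onz(c,369,153,.128))
# disc blob centroid by white mask
hsv=cv2.cvtColor(c["bgr"],cv2.COLOR_BGR2HSV); m=((hsv[...,1]<45)&(hsv[...,2]>150)).astype(np.uint8);m[270:]=0
cn=max(cv2.findContours(m,0,2)[0],key=cv2.contourArea)[:,0]; cn=cn[cn[:,0]<300]
P=np.array([onz(c,*p,.077)[:2] for p in cn]); A=np.c_[2*P,np.ones(len(P))]; s=np.linalg.lstsq(A,(P**2).sum(1),rcond=None)[0]; print("disc",s[:2],np.sqrt(s[2]+s[0]**2+s[1]**2))
E
```

```text
112 [231 234 112  76  84  86  85  86  84  87  88  84  82  77  74  69  75 158
 239 231 231 231 231]
124 [228 222  83  99  96  96  96  94  96  93  96  93  87  88  87  87  87  88
  75 255 247 252 179]
136 [247 250 122  92  97  96  96  96  94  96  93  93  90  87  87  88  88  88
  80 181 233 246 245]
148 [245 246 247  79  98  95  95  93  94  93  94  94  93  90  87  89  86  87
  87 150 236 232 232]
160 [244 245 249 128  93  96  93  93  93  95  93  94  93  90  89  89  89  89
  89  74 244 234 231]
172 [244 244 245 255  82  93  94  93  95  94  93  93  92  91  89  89  89  89
  90  85 192 235 231]
184 [230 231 231 234  90  93  94  92  92  96  94  93  91  91  90  85  89  88
  89  87  92 251 244]
196 [232 231 231 232 246  83  93  92  92  92  93  92  92  93  90  86  86  87
  86  88  72 230 232]
208 [233 233 232 233 233 238 243  87  94  91  89 147 143 144 139 253 240 233
 232 233 232 231 231]
(array([ 0.52590893, -0.12810831,  0.11153434]), [np.float64(0.00012251425974805282), np.float64(0.0001225142597480516)]) [ 0.52701186 -0.12618513  0.128     ]
disc [ 0.51885356 -0.0276669 ] 0.0815887974528929
```

```bash
python3 -m crank '[25,-32,20,0,0,-2,100, 49,-64,40,0,0,-2,100, 49,-64,65,0,0,-2,100, 49,-64,90,0,0,-2,100, 49,-64,105,0,0,-2,100]' >/dev/null;  python3 - <<'E'
from h import *
go(.519,-.0277,.117,4.5)
E
```

```text
at [ 0.5166 -0.032   0.1512] yaw 4.0 F [ 0.2  0.1 -0.6] M [ 0.02  0.03 -0.05] w 0.0619 t 1.82
 q [-0.28  0.53  1.79 -0.    0.83  1.22]  d [ 2.9 -4.1 34.1] [-0.1  0.2 -0.5]
```

```bash
python3 -m crank '[2,-3,15,0,0,-0.5,100, 2,-3,30,0,0,-0.5,100, 2,-3,34,0,0,-0.5,100, 2,-3,34,0,0,-0.5,100, 2,-3,34,0,0,-0.5,255]' 25 >/dev/null; python3 -m crank '[0,0,0,0,0,0,255, 0,0,0,0,0,0,255, 0,0,0,0,0,0,255, 0,0,0,0,0,0,255, 0,0,0,0,0,0,255]'; python3 - <<'E'
from h import *
go(.519,-.0277,.117,4.5)
E
```

```text
time: 2.65
position: [0.5197, -0.0301, 0.1203]
tool_rot: [0.999, 0.038, 0.0, -0.0]
ft_force: [-1.0, 4.9, 4.6]
grip_width: 0.0207
grip_force: 3.0
at [ 0.5197 -0.0301  0.1203] yaw 4.4 F [-1.   4.9  4.6] M [ 1.03  0.14 -0.07] w 0.0207 t 2.65
 q [-0.27  0.58  1.81  0.    0.75  1.22]  d [-0.5 -2.4  3.3] [ 0.  -0.  -0.1]
```

```bash
python3 -m crank '[0,-2,0,0,0,0,255, 0,-2,0,0,0,0,255, 0,-2,0,0,0,0,255, 0,-2,0,0,0,0,255, 0,-2,0,0,0,0,255]' 25; python3 - <<'E'
from h import *
go(.519,-.0277,.117,4.5)
E
```

```text
time: 3.07
position: [0.5195, -0.0275, 0.1201]
tool_rot: [0.999, 0.038, 0.0, -0.0]
ft_force: [1.1, 4.8, 5.3]
grip_width: 0.0158
grip_force: 24.9
at [ 0.5195 -0.0275  0.1201] yaw 4.4 F [1.1 4.8 5.3] M [ 0.76  0.1  -0.1 ] w 0.0158 t 3.07
 q [-0.27  0.58  1.81  0.    0.75  1.23]  d [-0.5  0.1  3.1] [-0.  -0.  -0.1]
```

```bash
python3 -m crank '[0,0,-1,0,0,-7,255, 0,0,-2,0,0,-14,255, 0,0,-3,0,0,-21,255, 0,0,-4,0,0,-28,255, 0,0,-5,0,0,-34,255]'; python3 -m crank '[0,0,-1,0,0,-7,255, 0,0,-2,0,0,-14,255, 0,0,-3,0,0,-21,255, 0,0,-4,0,0,-28,255, 0,0,-5,0,0,-34,255]'; python3 - <<'E'
from h import *
go(.5195,-.0275,.132,84.6)
E
```

```text
time: 3.48
position: [0.5193, -0.0274, 0.1252]
tool_rot: [0.944, 0.331, 0.0, -0.001]
ft_force: [-0.3, 4.9, 6.3]
grip_width: 0.0157
grip_force: 24.9
time: 3.9
position: [0.5192, -0.0273, 0.1303]
tool_rot: [0.806, 0.592, 0.0, -0.001]
ft_force: [-0.5, 5.6, 5.8]
grip_width: 0.0159
grip_force: 24.9
at [ 0.5192 -0.0273  0.1303] yaw 72.6 F [-0.5  5.6  5.8] M [ 0.73  0.16 -0.16] w 0.0159 t 3.90
 q [-0.27  0.57  1.8   0.    0.78  0.03]  d [-0.1  0.4 -1.7] [ -0.   -0.1 -12. ]
```

```bash
python3 -m crank '[0,0,-1,0,0,-6,255, 0,0,-2,0,0,-12,255, 0,0,-2,0,0,-13,255, 0,0,-2,0,0,-14,255, 0,0,-2,0,0,-14,255]'; python3 - <<'E'
from h import *
go(.5195,-.0275,.132,84.6)
E
```

```text
time: 4.32
position: [0.5189, -0.0274, 0.132]
tool_rot: [0.73, 0.683, 0.0, -0.001]
ft_force: [-1.6, 4.9, 6.3]
grip_width: 0.0165
grip_force: 25.6
at [ 0.5189 -0.0274  0.132 ] yaw 86.2 F [-1.6  4.9  6.3] M [ 0.66  0.23 -0.63] w 0.0165 t 4.32
 q [-0.27  0.56  1.8   0.    0.78 -0.2 ]  d [-0.1  0.6  0. ] [-0.1 -0.1  1.6]
```

```bash
python3 - <<'E'
from h import *
P=np.array([.5243,-.1284]); C=np.array([.519,-.0275]); v=C-P
o=robot.get_obs(); m=R.from_quat(o["tool_rot"]).as_matrix()[:2,:2]
for k in (7,14,21,28,35):
    a=-np.radians(k); r=np.array([[np.cos(a),-np.sin(a)],[np.sin(a),np.cos(a)]])
    print(k,np.round(m.T@(P+r@v-C)*1000,1))
E
```

```text
7 [ 0.7 12.3]
14 [-0.1 24.6]
21 [-2.4 36.8]
28 [-6.1 48.5]
35 [-11.2  59.7]
```

```bash
python3 -m crank '[0.7,12.3,0,0,0,7,255, 0,24.6,0,0,0,14,255, -2.4,36.8,0,0,0,22,255, -6.1,48.5,0,0,0,29,255, -11.2,59.7,0,0,0,36,255]'; python3 -c "
from h import *
go(.519,-.0275,.132,-30)
P=np.array([.5243,-.1284]);v=robot.get_obs()['position'][:2]-P;print(np.hypot(*v),np.degrees(np.arctan2(v[1],v[0])))"
```

```text
time: 4.73
position: [0.5772, -0.0416, 0.1319]
tool_rot: [0.905, 0.426, -0.001, -0.002]
ft_force: [-3.7, 4.6, 5.9]
grip_width: 0.0161
grip_force: 25.0
at [ 0.5772 -0.0416  0.1319] yaw 50.4 F [-3.7  4.6  5.9] M [ 0.73  0.54 -0.31] w 0.0161 t 4.73
 q [-0.27  0.62  1.65  0.    0.88  0.42]  d [-26.2 -53.9   0.1] [-0.2  0.2 80.4]
0.10165258134710763 58.63130432064428
```

Following the arc well (radius 101.6). Continuing with the same relative rows.

```bash
python3 -m crank '[0.7,12.3,0,0,0,7,255, 0,24.6,0,0,0,14,255, -2.4,36.8,0,0,0,21,255, -6.1,48.5,0,0,0,28,255, -11.2,59.7,0,0,0,35,255]'; python3 -m crank '[0.7,12.3,0,0,0,7,255, 0,24.6,0,0,0,14,255, -2.4,36.8,0,0,0,21,255, -6.1,48.5,0,0,0,28,255, -11.2,59.7,0,0,0,35,255]';python3 -c "
from h import *
go(.519,-.0275,.132,-30)
P=np.array([.5243,-.1284]);v=robot.get_obs()['position'][:2]-P;print(np.hypot(*v),np.degrees(np.arctan2(v[1],v[0])))"
```

```text
time: 5.15
position: [0.6178, -0.0881, 0.132]
tool_rot: [0.991, 0.134, 0.0, -0.002]
ft_force: [0.1, 6.0, 4.9]
grip_width: 0.0163
grip_force: 25.1
time: 5.57
position: [0.6242, -0.1491, 0.132]
tool_rot: [0.985, -0.171, 0.001, -0.002]
ft_force: [1.0, 6.1, 4.3]
grip_width: 0.016
grip_force: 25.1
at [ 0.6242 -0.1491  0.132 ] yaw -19.7 F [1.  6.1 4.3] M [ 1.15 -0.22 -0.42] w 0.0160 t 5.57
 q [-0.41  0.69  1.48  0.    0.97  1.5 ]  d [-1.40e+02 -7.91e+01  1.00e-01] [-0.2 -0.1 10.3]
0.10205119960365164 -11.699291963166466
```

```bash
python3 -m crank '[0.7,12.3,0,0,0,7,255, 0.4,17.6,0,0,0,10,255, 0.2,20.2,0,0,0,11.5,255, 0.2,21,0,0,0,11.5,255, 0.2,21,0,0,0,11.5,255]';python3 -c "
from h import *
go(.519,-.0275,.132,-30)
P=np.array([.5243,-.1284]);v=robot.get_obs()['position'][:2]-P;print(np.hypot(*v),np.degrees(np.arctan2(v[1],v[0])))"
```

```text
time: 5.98
position: [0.6184, -0.1676, 0.1321]
tool_rot: [0.964, -0.266, 0.002, -0.003]
ft_force: [5.3, 9.3, 3.0]
grip_width: 0.0159
grip_force: 25.0
at [ 0.6184 -0.1676  0.1321] yaw -30.9 F [5.3 9.3 3. ] M [ 1.81 -0.8  -0.22] w 0.0159 t 5.98
 q [-0.44  0.69  1.49  0.01  0.96  1.66]  d [-157.2  -69.2    0.3] [-0.4 -0.1 -0.9]
0.1019322166674123 -22.600529969349836
```

```bash
python3 -m crank '[0,-2,0,0,0,0,100, 0,-2,0,0,0,0,100, 0,-2,-1,0,0,0,100, 0,-2,-20,0,0,0,100, 0,-2,-55,0,0,0,100]';python3 -c "
from h import *
go(.545,.277,.22,-13)"
```

```text
time: 6.4
position: [0.614, -0.1677, 0.1824]
tool_rot: [0.964, -0.264, -0.006, -0.0]
ft_force: [0.2, 0.2, -0.0]
grip_width: 0.0414
grip_force: 0.0
at [ 0.614  -0.1677  0.1824] yaw -30.7 F [ 0.2  0.2 -0. ] M [0.06 0.01 0.01] w 0.0414 t 6.40
 q [-0.44  0.62  1.45 -0.    1.08  1.67]  d [-286.5 -347.3  -35.3] [  0.    0.6 -17.7]
```

```bash
python3 -m crank '[0,0,-15,0,0,0,60, -23,-28,-25,0,0,-4,60, -46,-56,-35,0,0.6,-8,60, -69,-84,-35,0,0.6,-13,60, -92,-112,-35,0,0.6,-18,60]' >/dev/null; python3 -c "
from h import *
go(.545,.277,.22,-13)"
```

```text
at [ 0.595  -0.0248  0.2224] yaw -12.5 F [-0.3 -0.3  0.4] M [0.03 0.03 0.01] w 0.0653 t 6.82
 q [-0.23  0.51  1.54 -0.    1.07  1.56]  d [-1.140e+02 -2.839e+02  2.000e-01] [ 0.2 -0.7  0.5]
```

```bash
python3 -m crank '[-14,-36,0,0,0,0,60, -28,-72,0,0,0,0,60, -42,-108,0,0,0,0,60, -56,-144,0,0,0,0,60, -70,-178,0,0,0,0,60]' >/dev/null; python3 -m crank '[-14,-36,0,0,0,0,60, -28,-72,0,0,0,0,60, -36,-92,0,0,0,0,60, -36,-92,0,0,0,0,60, -36,-92,0,0,0,0,60]' >/dev/null;python3 - <<'E'
from h import *
c=snap("wrist","w2.png"); go(.545,.277,.22,-13); print(proj(c,(.5944,.2662,.012)))
E
```

```text
at [0.5508 0.2611 0.2198] yaw -12.6 F [-0.1  0.3  0.3] M [0.1  0.03 0.04] w 0.0663 t 7.70
 q [ 0.26  0.54  1.51 -0.01  1.09  2.06]  d [ -9.1 -14.3  -0.3] [ 0.2 -0.6  0.4]
[300.44087195 164.2049329 ]
```

View pics/w2.png

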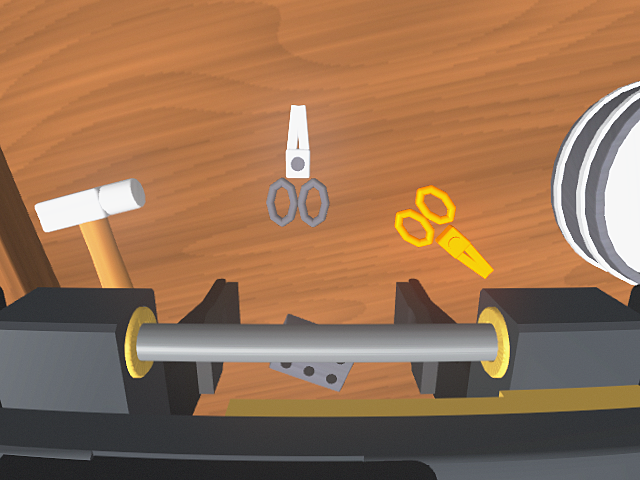

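The wrist view shows the loose grey scissors' waist block centred at (298,163), tip (298,106) and rings at (298,203), so they line up with the tool's x. The orange pair is clear, at (440,235).

```bash
python3 - <<'E'
from h import *
c=load("w2.png");a=load("top1.png"); print(tri((c,297.7,164),(a,237,207.8))); p=onz(c,297.7,163.5,.012); t=onz(c,298,106,.004); b=onz(c,298,203,.004);print(p,t,b,np.degrees(np.arctan2(*(t-b)[1::-1])))
go(p[0],p[1],.027,-12.8)
E
```

```text
(array([0.59514961, 0.26794119, 0.009575  ]), [np.float64(0.0006306722141058979), np.float64(0.000630672214106015)])
[0.59545115 0.26826887 0.012     ] [0.64024921 0.25795    0.004     ] [0.56198945 0.27616329 0.004     ] -13.101161081653421
at [0.5508 0.2611 0.2198] yaw -12.6 F [-0.1  0.3  0.3] M [0.1  0.03 0.04] w 0.0663 t 7.70
 q [ 0.26  0.54  1.51 -0.01  1.09  2.06]  d [ 40.1 -17.4 193.2] [ 0.2 -0.6  0.2]
```

```bash
python3 -m crank '[37,-17,0,0,0,0,80, 40,-17,30,0,0,0.5,80, 40,-17,70,0,0,0.5,80, 40,-17,110,0,0,0.5,80, 40,-17,150,0,0,0.5,80]' >/dev/null; python3 -c "
from h import *
go(.5955,.2683,.027,-13)"
```

```text
at [0.5962 0.2665 0.0695] yaw -13.3 F [0.9 0.8 0.5] M [ 0.05  0.03 -0.06] w 0.0598 t 8.12
 q [ 0.25  0.79  1.49 -0.01  0.86  2.06]  d [-1.6 -1.7 42.5] [ 0.1 -0.7 -0.3]
```

```bash
python3 -m crank '[-1,-2,15,0,0,0,80, -1,-2,30,0,0,0,80, -1,-2,39,0,0,0,80, -1,-2,42,0,0,0,80, -1,-2,42,0,0,0,80]' 15; python3 -m crank '[0,0,0,0,0,0,255, 0,0,0,0,0,0,255, 0,0,0,0,0,0,255, 0,0,0,0,0,0,255, 0,0,0,0,0,0,255]' 15;python3 -c "
from h import *
go(.5955,.2683,.027,-13)"
```

```text
time: 8.53
position: [0.5952, 0.2697, 0.0281]
tool_rot: [0.993, -0.115, 0.005, 0.002]
ft_force: [-0.4, -0.1, 0.7]
grip_width: 0.06
grip_force: 0.0
time: 8.95
position: [0.5952, 0.2713, 0.0294]
tool_rot: [0.993, -0.114, 0.006, 0.001]
ft_force: [0.8, 0.2, -1.1]
grip_width: 0.0341
grip_force: 0.0
at [0.5952 0.2713 0.0294] yaw -13.1 F [ 0.8  0.2 -1.1] M [0.03 0.06 0.03] w 0.0341 t 8.95
 q [ 0.26  0.85  1.49 -0.01  0.79  2.07]  d [1.  2.9 2.4] [ 0.1 -0.7 -0.1]
```

```bash
python3 -m crank '[0,2,2,0,0,0,255, 0,2,2,0,0,0,255, 0,2,2,0,0,0,255, 0,2,2,0,0,0,255, 0,2,2,0,0,0,255]' 15;python3 -c "
from h import *
go(.5955,.2683,.027,-13)"
```

```text
time: 9.37
position: [0.5942, 0.2689, 0.0265]
tool_rot: [0.993, -0.114, 0.005, 0.002]
ft_force: [-1.3, -0.4, 0.1]
grip_width: 0.0197
grip_force: 15.3
at [0.5942 0.2689 0.0265] yaw -13.1 F [-1.3 -0.4  0.1] M [-0.06  0.11  0.04] w 0.0197 t 9.37
 q [ 0.26  0.85  1.5  -0.01  0.79  2.06]  d [ 1.5  0.3 -0.5] [ 0.1 -0.6 -0.1]
```

```bash
python3 -m crank '[0,0,-8,0,0,0,255, 0,0,-30,0,0,0,255, 0,0,-65,0,0,0,255, 0,0,-100,0,0,0,255, 0,0,-125,0,0.6,0,255]' 25;python3 -c "
from h import *
go(.519,-.0276,.15,-60)"
```

```text
time: 9.78
position: [0.5947, 0.27, 0.1549]
tool_rot: [0.993, -0.114, 0.012, 0.001]
ft_force: [0.6, 0.4, -0.7]
grip_width: 0.0196
grip_force: 25.3
at [0.5947 0.27   0.1549] yaw -13.1 F [ 0.6  0.4 -0.7] M [ 0.05  0.02 -0.02] w 0.0196 t 9.78
 q [ 0.26  0.67  1.45 -0.01  1.    2.07]  d [ -6.2 307.    4.5] [-0.6 -1.3 46.9]
```

```bash
python3 -m crank '[-1,30,0,0,-1,5,255, -2,65,0,0,-1.3,11,255, -3,100,0,-0.3,-1.3,18,255, -4,138,0,-0.3,-1.3,25,255, -4,174,0,-0.3,-1.3,31,255]' >/dev/null;python3 -c "
from h import *
go(.519,-.0276,.15,-60)"
```

```text
at [0.5491 0.1    0.1524] yaw -44.4 F [-0.7 -0.3 -1.4] M [ 0.01  0.01 -0.04] w 0.0197 t 10.20
 q [-0.02  0.57  1.69  0.    0.89  2.33]  d [ 67.7 112.2   2.4] [ 0.1  0.1 15.6]
```

```bash
python3 -m crank '[18,30,0,0,0,5,255, 36,60,0,0,0,10,255, 54,90,0,0,0,15.5,255, 67,111,2,0,0,15.5,255, 67,111,2,0,0,15.5,255]' >/dev/null;python3 - <<'E'
from h import *
c=snap("wrist","w3.png"); s=snap("side","side2.png")
go(.519,-.0276,.0375,-60)
A=s["bgr"][150:300,240:420]; cv2.imwrite("pics/mix3.png",np.vstack([cv2.resize(c["bgr"],(420,300)),cv2.resize(A,(420,300))]))
E
```

```text
at [ 0.5208 -0.0261  0.1503] yaw -59.8 F [ 1.   0.3 -1.5] M [0.15 0.02 0.  ] w 0.0198 t 10.72
 q [-0.26  0.53  1.78 -0.    0.83  2.35]  d [  0.5   2.2 112.8] [0.1 0.1 0.2]
```

View pics/mix3.png

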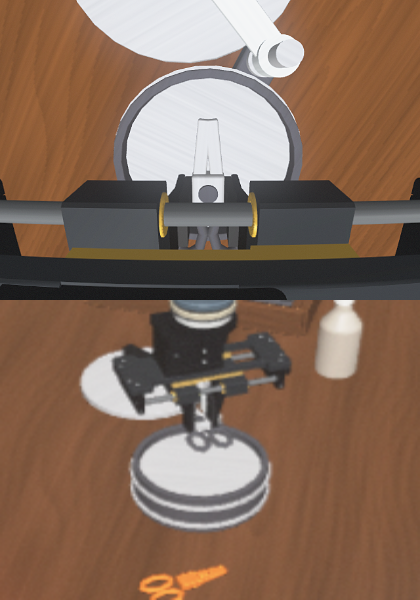

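The picture shows the scissors held level over the open drum, with the cap aside. Descending.

```bash
python3 -m crank '[0.5,2,25,0,0,0,255, 0.5,2,50,0,0,0,255, 0.5,2,75,0,0,0,255, 0.5,2,95,0,0,0,255, 0.5,2,103,0,0,0,255]' ;python3 -m crank '[0,0,1,0,0,0,255, 0,0,2,0,0,0,255, 0,0,3,0,0,0,255, 0,0,4,0,0,0,255, 0,0,5,0,0,0,255]' ;python3 - <<'E'
from h import *
go(.519,-.0276,.0375,-60)
E
```

```text
time: 11.13
position: [0.518, -0.0249, 0.0447]
tool_rot: [0.868, -0.496, -0.003, 0.001]
ft_force: [-0.6, 0.5, -1.5]
grip_width: 0.0198
grip_force: 25.2
time: 11.55
position: [0.5198, -0.0268, 0.0429]
tool_rot: [0.868, -0.497, 0.0, 0.0]
ft_force: [-0.3, 0.1, -1.3]
grip_width: 0.0197
grip_force: 25.2
at [ 0.5198 -0.0268  0.0429] yaw -59.6 F [-0.3  0.1 -1.3] M [0.09 0.02 0.03] w 0.0197 t 11.55
 q [-0.27  0.73  1.84 -0.    0.58  2.35]  d [0.3 1.1 5.4] [ 0.  -0.   0.4]
```

```bash
python3 -m crank '[0,0,1,0,0,0,255, 0,0,2,0,0,0,255, 0,0,3,0,0,0,255, 0,0,4,0,0,0,255, 0,0,4,0,0,0,255]' ;python3 -m crank '[0,0,0.5,0,0,0,255, 0,0,1,0,0,0,255, 0,0,1,0,0,0,255, 0,0,1,0,0,0,255, 0,0,1,0,0,0,255]'
```

```text
time: 11.97
position: [0.5189, -0.0268, 0.0377]
tool_rot: [0.868, -0.497, -0.001, 0.001]
ft_force: [0.1, 0.3, -0.7]
grip_width: 0.0196
grip_force: 25.2
time: 12.38
position: [0.519, -0.0267, 0.0369]
tool_rot: [0.868, -0.497, -0.001, 0.001]
ft_force: [0.0, 0.6, -0.9]
grip_width: 0.0195
grip_force: 25.2
```

```bash
python3 -m crank '[0,0,0.3,0,0,0,255, 0,0,0.6,0,0,0,255, 0,0,0.9,0,0,0,255, 0,0,1,0,0,0,255, 0,0,1,0,0,0,255]' ; python3 -m crank '[0,0,0.3,0,0,0,255, 0,0,0.6,0,0,0,255, 0,0,0.9,0,0,0,255, 0,0,1,0,0,0,255, 0,0,1,0,0,0,255]'
```

```text
time: 12.8
position: [0.519, -0.0267, 0.0365]
tool_rot: [0.868, -0.497, -0.001, 0.001]
ft_force: [-0.7, 0.5, 4.5]
grip_width: 0.0198
grip_force: 25.3
time: 13.22
position: [0.519, -0.0267, 0.0364]
tool_rot: [0.868, -0.497, -0.001, 0.001]
ft_force: [-2.4, 0.3, 13.4]
grip_width: 0.0196
grip_force: 25.3
```

Contact on the floor. I'll ease off, open a little and lift straight up.

```bash
python3 -m crank '[0,0,-0.8,0,0,0,255, 0,0,-0.8,0,0,0,180, 0,0,-0.8,0,0,0,160, 0,0,-0.8,0,0,0,150, 0,0,-0.8,0,0,0,150]' 5; python3 -m crank '[0,0,0,0,0,0,150, 0,0,-6,0,0,0,150, 0,0,-16,0,0,0,150, 0,0,-40,0,0,0,150, 0,0,-75,0,0,0,150]';python3 -m crank '[0,0,-40,0,0,0,150, -40,0,-70,0,0,0,150, -40,0,-85,0,0,0,150, -40,0,-85,0,0,0,150, -40,0,-85,0,0,0,150]'; python3 - <<'E'
from h import *
c=snap("wrist","w4.png");go(.6184,-.1676,.20,-30)
cv2.imwrite("pics/w4s.png",c["bgr"][:330])
E
```

```text
time: 13.63
position: [0.5186, -0.0268, 0.0355]
tool_rot: [0.868, -0.497, -0.001, 0.001]
ft_force: [-1.2, 0.0, 1.7]
grip_width: 0.0338
grip_force: 0.9
time: 14.05
position: [0.5175, -0.0263, 0.11]
tool_rot: [0.868, -0.497, -0.004, 0.001]
ft_force: [0.0, 0.1, 0.0]
grip_width: 0.0355
grip_force: 0.0
time: 14.47
position: [0.4999, 0.008, 0.1976]
tool_rot: [0.868, -0.497, 0.001, -0.0]
ft_force: [0.1, 0.2, 0.0]
grip_width: 0.0359
grip_force: 0.0
at [0.4994 0.0077 0.1964] yaw -59.6 F [ 0.7  0.2 -0.1] M [ 0.11  0.03 -0.05] w 0.0355 t 14.52
 q [-0.21  0.44  1.8  -0.    0.91  2.4 ]  d [211.4 -13.8  -3.5] [  0.   -0.  -29.6]
```

View pics/w4s.png

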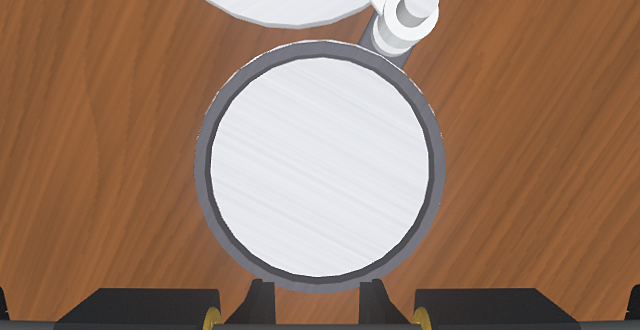

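The drum floor at (320,165) is empty. Checking where the scissors went.

```bash
python3 - <<'E'
from h import *
c=load("w4.png"); s=snap("side","side3.png")
A=cv2.resize(c["bgr"][240:],(640,240)); B=cv2.resize(s["bgr"][150:300,240:440],(460,345))
o=np.zeros((590,640,3),np.uint8);o[:240]=A;o[240:585,:460]=B;cv2.imwrite("pics/mix4.png",o)
go(0.5,0,.2,-60)
E
```

```text
at [0.4991 0.0076 0.1955] yaw -59.6 F [-0.7  0.1  0.1] M [ 0.14  0.   -0.06] w 0.0358 t 14.57
 q [-0.21  0.44  1.8  -0.    0.91  2.4 ]  d [ 7.   3.  -4.5] [0.1 0.1 0.4]
```

View pics/mix4.png

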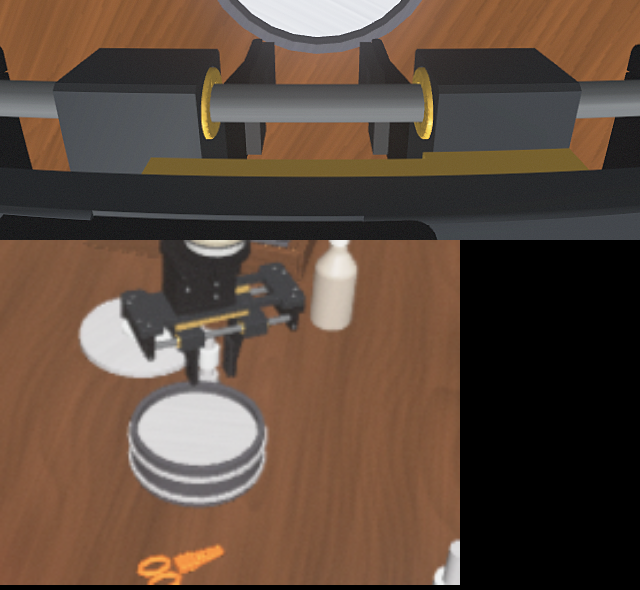

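The scissors aren't visible. The pale disc inside the drum also looks too near the rim for a floor 55 mm down. I'll measure its height numerically and search for the scissors' colours inside it.

```bash
python3 - <<'E'
from h import *
c=load("w4.png"); s=load("side3.png"); t=snap("top","top3.png")
def white(c,box,name):
    x0,y0,x1,y1=box; hsv=cv2.cvtColor(c["bgr"],cv2.COLOR_BGR2HSV); m=((hsv[...,1]<40)&(hsv[...,2]>170)).astype(np.uint8)
    k=np.zeros_like(m);k[y0:y1,x0:x1]=m[y0:y1,x0:x1]
    cn=max(cv2.findContours(k,0,1)[0],key=cv2.contourArea); e=cv2.fitEllipse(cn); print(name,np.round(e[0],1),np.round(e[1],1))
    for z in(.01,.03,.05,.06,.065):
        P=np.array([onz(c,*p,z)[:2] for p in cn[:,0]]);A=np.c_[2*P,np.ones(len(P))]; q=np.linalg.lstsq(A,(P**2).sum(1),rcond=None)[0]
        print("  z",z,"c",np.round(q[:2],4),"r %.4f"%np.sqrt(q[2]+q[0]**2+q[1]**2))
    mm=np.zeros_like(m);cv2.drawContours(mm,[cn],-1,1,-1);mm=cv2.erode(mm,np.ones((7,7)));g=cv2.cvtColor(c["bgr"],6)[mm>0]; print("  gray",np.percentile(g,[0,1,5,50,99,100]))
    return e
white(c,(190,50,450,285),"wrist");white(s,(290,205,360,270),"side")
# compare top before/after around original scissors and the drum
a=load("top1.png"); d=cv2.absdiff(a["bgr"],t["bgr"]).max(2)
m=(d>40).astype(np.uint8); n,l,st,ce=cv2.connectedComponentsWithStats(m)
for i in range(1,n):
    if st[i,4]>25: print(st[i])
E
```

```text
wrist [319.2 166.8] [217.2 217.9]
  z 0.01 c [ 0.516  -0.0231] r 0.0847
  z 0.03 c [ 0.5173 -0.0251] r 0.0795
  z 0.05 c [ 0.5185 -0.0271] r 0.0742
  z 0.06 c [ 0.5192 -0.0281] r 0.0716
  z 0.065 c [ 0.5195 -0.0286] r 0.0703
  gray [223. 226. 227. 231. 235. 236.]
side [325.4 231.7] [30.5 50.4]
  z 0.01 c [ 0.5293 -0.0837] r 0.0712
  z 0.03 c [ 0.5256 -0.0615] r 0.0698
  z 0.05 c [ 0.5219 -0.0393] r 0.0684
  z 0.06 c [ 0.5201 -0.0282] r 0.0677
  z 0.065 c [ 0.5192 -0.0227] r 0.0674
  gray [215. 216. 216. 218. 221. 222.]
[  101   159   328   321 45180]
[225 191  19  38 322]
[  349   293   291   187 32087]
[300 339  27   4  39]
[293 362  61  12 524]
[316 389  26  29 305]
[339 392   9  27  78]
[361 441  35  39 961]
```

```bash
python3 - <<'E'
from h import *
for f,box in(("side2.png",(290,205,360,270)),("side3.png",(290,205,360,270)),("w3.png",(170,100,470,280)),):
    c=load(f);x0,y0,x1,y1=box; hsv=cv2.cvtColor(c["bgr"],cv2.COLOR_BGR2HSV); m=((hsv[...,1]<40)&(hsv[...,2]>170)).astype(np.uint8)
    k=np.zeros_like(m);k[y0:y1,x0:x1]=m[y0:y1,x0:x1]; cn=max(cv2.findContours(k,0,1)[0],key=cv2.contourArea);e=cv2.fitEllipse(cn);print(f,np.round(e,1) if 0 else e, cv2.boundingRect(cn))
s=load("side3.png");c=load("side2.png")
for z in(.01,.055,.065): print(z,[np.round(proj(s,(.519+.075*np.cos(a),-.0276+.075*np.sin(a),z)),1) for a in np.radians([0,90,180,270])])
for v in range(200,275,3): print(v,s["bgr"][v,325],c["bgr"][v,325],c["bgr"][v,312])
E
```

```text
side2.png ((324.9329528808594, 232.92205810546875), (28.068078994750977, 51.817684173583984), 93.3712158203125) (300, 217, 52, 31)
side3.png ((325.3912658691406, 231.7479705810547), (30.497055053710938, 50.368106842041016), 91.1258773803711) (300, 216, 52, 32)
w3.png ((316.5762634277344, 211.5755615234375), (162.1403045654297, 267.87164306640625), 89.97871398925781) (192, 125, 249, 155)
0.01 [array([300.2, 240.8]), array([320.6, 262.3]), array([351. , 247.8]), array([329.9, 227.6])]
0.055 [array([299.9, 229.3]), array([320.8, 250.7]), array([351.9, 236.2]), array([330.3, 216.1])]
0.065 [array([299.9, 226.7]), array([320.9, 248. ]), array([352. , 233.6]), array([330.3, 213.5])]
200 [62 61 63] [89 89 91] [172 170 172]
203 [63 62 63] [ 97 111 132] [221 221 223]
206 [64 63 66] [217 217 219] [210 208 211]
209 [62 61 66] [107 103 105] [ 65  90 130]
212 [71 69 73] [221 220 221] [ 68  90 126]
215 [122 117 120] [216 214 216] [101  98 101]
218 [217 217 218] [151 149 152] [167 165 169]
221 [216 217 218] [216 216 217] [217 217 218]
224 [220 220 221] [114 109 111] [219 218 220]
227 [218 218 219] [219 219 221] [219 218 220]
230 [220 220 221] [220 220 221] [219 219 221]
233 [218 218 219] [220 219 220] [219 219 220]
236 [220 220 221] [221 220 222] [220 220 221]
239 [216 215 217] [217 217 218] [219 218 219]
242 [216 216 217] [217 217 218] [219 218 220]
245 [220 220 221] [220 220 222] [170 170 172]
248 [110 106 109] [108 105 109] [95 93 96]
251 [103 101 104] [103 101 104] [202 202 205]
254 [216 215 217] [218 217 219] [ 99  96 100]
257 [104 100 104] [105 102 103] [99 95 99]
260 [102  97 101] [103 100 103] [215 214 216]
263 [206 205 208] [205 205 208] [ 94  94 105]
266 [ 78  92 121] [ 74  89 118] [ 64  87 125]
269 [ 67  95 138] [ 70  96 140] [ 63  85 127]
272 [ 67  95 139] [ 70  96 141] [ 61  86 126]
```

The pale surface sits at z ≈ 0.06, near rim level, both before and after placing. The fingers still went through it and only met resistance at tip height 11.5 mm, the floor. So it looks like a surface that is drawn but not solid, with the scissors hidden under it. I'll check by touch: go back down at the same pose and close gently.

```bash
python3 -m crank '[40,0,25,0,0,0,150, 40,0,60,0,0,0,150, 40,0,95,0,0,0,150, 40,0,130,0,0,0,150, 40,0,145,0,0,0,150]' 5 >/dev/null; python3 -m crank '[0,0,5,0,0,0,150, 0,0,10,0,0,0,150, 0,0,11,0,0,0,150, 0,0,11,0,0,0,150, 0,0,11,0,0,0,150]' 5;python3 - <<'E'
from h import *
c=snap("wrist","w5.png"); s=snap("side","side5.png")
go(.519,-.0267,.0375,-60)
o=np.zeros((590,640,3),np.uint8);o[:300]=cv2.resize(c["bgr"][60:360],(640,300));o[300:585,:380]=cv2.resize(s["bgr"][150:300,240:440],(380,285));cv2.imwrite("pics/mix5.png",o)
E
```

```text
time: 15.45
position: [0.5198, -0.0269, 0.0407]
tool_rot: [0.868, -0.497, 0.0, 0.0]
ft_force: [0.2, 0.2, 1.1]
grip_width: 0.0362
grip_force: 0.0
at [ 0.5198 -0.0269  0.0408] yaw -59.6 F [ 0.5 -0.5 -0.2] M [ 0.08  0.01 -0.  ] w 0.0362 t 15.55
 q [-0.27  0.73  1.84 -0.    0.57  2.35]  d [-0.5  0.6  3.3] [ 0.  -0.   0.4]
```

View pics/mix5.png

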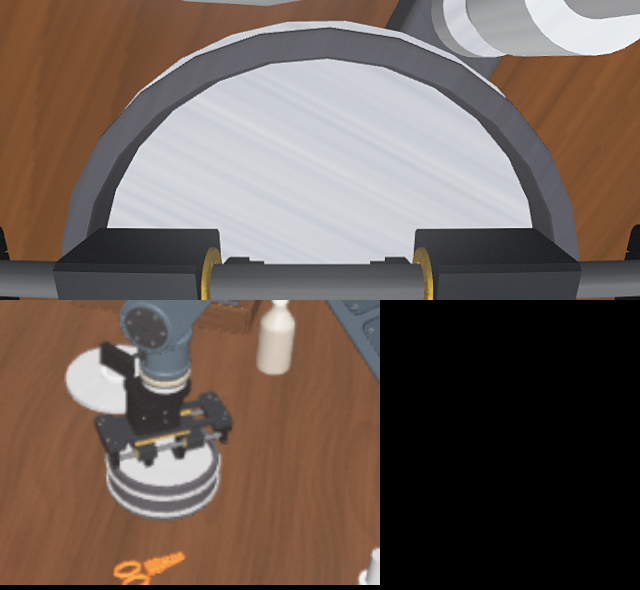

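The wrist view shows the fingers cut off by the pale surface around (320,250), so it is visual only. Now the touch check.

```bash
python3 -m crank '[0,0,2,0,0,0,200, 0,0,2,0,0,0,255, 0,0,2,0,0,0,255, 0,0,2,0,0,0,255, 0,0,2,0,0,0,255]' 4; python3 -m crank '[0,0,0,0,0,0,255, 0,0,0,0,0,0,180, 0,0,0,0,0,0,150, 0,0,0,0,0,0,150, 0,0,0,0,0,0,150]' 4
```

```text
time: 15.97
position: [0.5191, -0.0267, 0.0379]
tool_rot: [0.868, -0.497, -0.001, 0.001]
ft_force: [-0.2, 0.3, 2.0]
grip_width: 0.0199
grip_force: 4.0
time: 16.38
position: [0.5189, -0.0267, 0.0375]
tool_rot: [0.868, -0.497, -0.001, 0.001]
ft_force: [0.6, -0.3, -0.2]
grip_width: 0.0339
grip_force: 0.0
```

Closing gave 19.9 mm, so the waist is on the floor where I put it. Next, retreat and go back to the cap.

```bash
python3 -m crank '[0,0,-6,0,0,0,150, 0,0,-25,0,0,0,150, 0,0,-60,0,0,0,150, 0,0,-100,0,0,0,150, 0,0,-140,0,0,0,150]' >/dev/null; python3 -m crank '[0,0,-10,0,0,0,100, 0,0,-15,0,0,0,100, 0,0,-15,0,0,0,100, 0,0,-15,0,0,0,100, 0,0,-15,0,0,0,100]' >/dev/null; python3 - <<'E'
from h import *
go(.6184,-.1676,.19,-30.5)
E
```

```text
at [ 0.518  -0.0264  0.1909] yaw -59.6 F [-0.4 -0.   0.1] M [0.13 0.06 0.03] w 0.0523 t 17.22
 q [-0.27  0.47  1.75 -0.    0.93  2.35]  d [ 1.726e+02 -1.520e+01  1.000e-01] [  0.2   0.3 -29.1]
```

```bash
python3 -m crank '[35,-3,0,0,0,-6,100, 70,-6,0,0,0,-12,100, 105,-9,0,0,0,-18,100, 140,-12,0,0,0,-24,100, 172,-15,0,0,0,-29,100]' >/dev/null; python3 -m crank '[0,0,0,0,0,0,100, 0,0,0,0,0,0,100, 0,0,0,0,0,0,100, 0,0,0,0,0,0,100, 0,0,0,0,0,0,100]' >/dev/null; python3 - <<'E'
from h import *
c=snap("wrist","w6.png")
go(.6184,-.1676,.132,-30.5)
E
```

```text
at [ 0.6185 -0.1661  0.1921] yaw -30.6 F [-0.4  0.1 -0. ] M [ 0.04  0.01 -0.  ] w 0.0531 t 18.10
 q [-0.44  0.61  1.44 -0.    1.09  1.67]  d [ 0.9  1.2 60.1] [ 0.1  0.2 -0.1]
```

```bash
python3 -m crank '[0.5,1,20,0,0,0,100, 0.5,1,40,0,0,0,100, 0.5,1,55,0,0,0,100, 0.5,1,60,0,0,0,100, 0.5,1,60,0,0,0,100]' 25; python3 -m crank '[0,0,0,0,0,0,255, 0,0,0,0,0,0,255, 0,0,0,0,0,0,255, 0,0,0,0,0,0,255, 0,0,0,0,0,0,255]' 25;  python3 -m crank '[0,0,0,0,0,0,255, 0,0,0,0,0,0,255, 0,0,0,0,0,0,255, 0,0,0,0,0,0,255, 0,0,0,0,0,0,255]' 25;python3 - <<'E'
from h import *
go(.6184,-.1676,.132,-30.5)
E
```

```text
time: 18.52
position: [0.6179, -0.1675, 0.1311]
tool_rot: [0.965, -0.264, -0.003, 0.0]
ft_force: [0.2, 0.3, -0.3]
grip_width: 0.0531
grip_force: 0.0
time: 18.93
position: [0.6194, -0.1688, 0.1333]
tool_rot: [0.965, -0.264, -0.0, 0.0]
ft_force: [0.5, 0.2, -0.3]
grip_width: 0.0275
grip_force: 0.0
time: 19.35
position: [0.6201, -0.1676, 0.1329]
tool_rot: [0.964, -0.264, -0.0, -0.001]
ft_force: [3.4, 4.5, 2.4]
grip_width: 0.0158
grip_force: 25.0
at [ 0.6201 -0.1676  0.1329] yaw -30.7 F [3.4 4.5 2.4] M [ 0.87 -0.51 -0.22] w 0.0158 t 19.35
 q [-0.44  0.69  1.48  0.    0.97  1.67]  d [-1.5  0.9  0.9] [-0.1  0.  -0.2]
```

```bash
python3 - <<'E'
from h import *
P=np.array([.5243,-.1284]); C=np.array([.6184,-.1676]); v=C-P
m=R.from_quat(robot.get_obs()["tool_rot"]).as_matrix()[:2,:2]
for k in (7,14,21,28,35):
    a=np.radians(k); r=np.array([[np.cos(a),-np.sin(a)],[np.sin(a),np.cos(a)]])
    print(k,np.round(m.T@(P+r@v-C)*1000,1))
E
```

```text
7 [ -2.5 -12.2]
14 [ -6.5 -24. ]
21 [-11.8 -35.2]
28 [-18.5 -45.7]
35 [-26.4 -55.3]
```

```bash
python3 -m crank '[-2.5,-12.2,0,0,0,-7,255, -6.5,-24,0,0,0,-14,255, -11.8,-35.2,0,0,0,-21,255, -18.5,-45.7,0,0,0,-28,255, -26.4,-55.3,0,0,0,-35,255]'; python3 -m crank '[-2.5,-12.2,0,0,0,-7,255, -6.5,-24,0,0,0,-14,255, -11.8,-35.2,0,0,0,-21,255, -18.5,-45.7,0,0,0,-28,255, -26.4,-55.3,0,0,0,-35,255]'; python3 - <<'E'
from h import *
go(.519,-.0275,.132,84.6)
P=np.array([.5243,-.1284]);v=robot.get_obs()['position'][:2]-P;print(np.hypot(*v),np.degrees(np.arctan2(v[1],v[0])))
E
```

```text
time: 19.77
position: [0.6254, -0.1067, 0.1329]
tool_rot: [0.999, 0.04, -0.0, -0.0]
ft_force: [1.4, 2.8, 1.6]
grip_width: 0.016
grip_force: 25.3
time: 20.18
position: [0.5943, -0.0529, 0.133]
tool_rot: [0.941, 0.339, -0.0, -0.001]
ft_force: [0.1, 4.0, 2.1]
grip_width: 0.0158
grip_force: 25.2
at [ 0.5943 -0.0529  0.133 ] yaw 39.6 F [0.1 4.  2.1] M [ 0.71 -0.11 -0.44] w 0.0158 t 20.18
 q [-0.28  0.64  1.6   0.    0.9   0.6 ]  d [-41.8 -67.6   1.1] [ -0.1  -0.1 -45. ]
0.10290358265711781 47.160201923660885
```

```bash
python3 -m crank '[-2.5,-12.2,0,0,0,-7,255, -6.5,-24,0,0,0,-14,255, -11.8,-35.2,0,0,0,-21,255, -18.5,-45.7,0,0,0,-28,255, -26.4,-55.3,0,0,0,-35,255]' >/dev/null; python3 -m crank '[-2.5,-12.2,0,0,0,-7,255, -4.7,-19,0,0,0,-11,255, -5.2,-20.5,0,0,0,-11,255, -5.2,-20.5,0,0,0,-11,255, -5.2,-20.5,0,0,0,-11,255]'; python3 - <<'E'
from h import *
go(.519,-.0275,.132,84.6)
P=np.array([.5243,-.1284]);v=robot.get_obs()['position'][:2]-P;print(np.hypot(*v),np.degrees(np.arctan2(v[1],v[0])))
E
```

```text
time: 21.02
position: [0.5185, -0.0266, 0.1333]
tool_rot: [0.736, 0.677, 0.001, -0.001]
ft_force: [3.3, 8.4, 3.1]
grip_width: 0.0163
grip_force: 25.2
at [ 0.5185 -0.0266  0.1333] yaw 85.2 F [3.3 8.4 3.1] M [ 1.42 -0.64 -0.48] w 0.0163 t 21.02
 q [-0.27  0.56  1.8   0.    0.78 -0.19]  d [-0.9  0.6  1.3] [ 0.  -0.2  0.6]
0.1020054720937404 93.27939104816888
```

```bash
python3 -m crank '[0,0,1,0,0,7,255, 0,0,2,0,0,14,255, 0,0,3.1,0,0,21,255, 0,0,4.2,0,0,28,255, 0,0,5.2,0,0,35,255]'; python3 -m crank '[0,0,1,0,0,7,255, 0,0,2,0,0,14,255, 0,0,3.1,0,0,21,255, 0,0,4.2,0,0,28,255, 0,0,5.2,0,0,35,255]'; python3 - <<'E'
from h import *
go(.519,-.0275,.121,4.4)
E
```

```text
time: 21.43
position: [0.5195, -0.0269, 0.1283]
tool_rot: [0.906, 0.423, 0.002, 0.0]
ft_force: [4.1, 7.2, 2.7]
grip_width: 0.0162
grip_force: 25.0
time: 21.85
position: [0.5199, -0.0276, 0.123]
tool_rot: [0.991, 0.131, 0.002, 0.0]
ft_force: [4.5, 5.3, 0.6]
grip_width: 0.0159
grip_force: 25.0
at [ 0.5199 -0.0276  0.123 ] yaw 15.0 F [4.5 5.3 0.6] M [ 0.94 -0.84  0.07] w 0.0159 t 21.85
 q [-0.27  0.58  1.81  0.    0.75  1.04]  d [-0.9 -0.3  2. ] [ 0.  -0.2 10.6]
```

```bash
python3 -m crank '[-0.5,0,0.8,0,0,6,255, -0.5,0,1.6,0,0,11,255, -0.5,0,1.6,0,0,13,255, -0.5,0,1.6,0,0,15,255, -0.5,0,1.6,0,0,15,255]'; python3 - <<'E'
from h import *
go(.519,-.0275,.121,4.4)
E
```

```text
time: 22.27
position: [0.5198, -0.028, 0.1214]
tool_rot: [1.0, 0.004, 0.002, 0.001]
ft_force: [6.2, 5.3, 0.6]
grip_width: 0.016
grip_force: 25.6
at [ 0.5198 -0.028   0.1214] yaw 0.5 F [6.2 5.3 0.6] M [ 0.96 -0.89  0.56] w 0.0160 t 22.27
 q [-0.27  0.58  1.81  0.    0.75  1.29]  d [-0.8 -0.5  0.4] [ 0.1 -0.2 -3.9]
```

```bash
python3 -m crank '[0,0,0,0,0,2,255, 0,0,0,0,0,4,255, 0,0,0,0,0,4,255, 0,0,0,0,0,4,255, 0,0,0,0,0,4,255]' 35 >/dev/null; python3 - <<'E'
from h import *
go(.519,-.0275,.121,4.4)
E
```

```text
at [ 0.5215 -0.0282  0.1216] yaw -3.4 F [ 8.5  6.2 -1.7] M [ 1.18 -1.33  0.91] w 0.0167 t 22.68
 q [-0.27  0.58  1.81  0.    0.75  1.36]  d [-2.6 -0.5  0.6] [ 0.1 -0.5 -7.8]
```

The torque is still rising against the stop, so the cap is tight. Releasing in place, retreating and checking.

```bash
python3 -m crank '[0,0,0,0,0,0,100, 0,0,0,0,0,0,100, 0,0,0,0,0,0,100, 0,0,0,0,0,0,100, 0,0,-15,0,0,0,100]' >/dev/null; python3 -m crank '[-10,0,-40,0,0,0,60, -40,20,-70,0,0,0,60, -60,40,-100,0,0,0,60, -60,70,-110,0,0,0,60, -60,100,-110,0,0,0,60]' >/dev/null; python3 -m crank '[0,20,0,0,0,0,60, 0,20,0,0,0,0,60, 0,20,0,0,0,0,60, 0,20,0,0,0,0,60, 0,20,0,0,0,0,60]'; python3 - <<'E'
from h import *
c=snap("side","side7.png"); a=load("side1.png"); w=snap("wrist","w7.png")
d=cv2.absdiff(a["bgr"],c["bgr"]).max(2); m=(d>45).astype(np.uint8)
n,l,st,ce=cv2.connectedComponentsWithStats(m)
for i in range(1,n):
    if st[i,4]>12: print(st[i])
for f in("side1.png","side7.png"):
    b=load(f); k=np.zeros((480,640),np.uint8); k[205:235,300:350]=(cv2.cvtColor(b["bgr"],cv2.COLOR_BGR2HSV)[205:235,300:350,2]<60)
    n,l,st,ce=cv2.connectedComponentsWithStats(k); i=1+st[1:,4].argmax(); print(f,st[i],ce[i])
# bar direction and disc in wrist
g=w["bgr"]; print(proj(w,(.519,-.0277,.125)))
E
```

```text
time: 23.93
position: [0.4491, -0.1429, 0.2454]
tool_rot: [1.0, -0.031, -0.002, -0.0]
ft_force: [0.8, 0.4, -0.4]
grip_width: 0.0663
grip_force: 0.0
[437   0   3  16  34]
[  340     0   189   226 19115]
[486   0   6   6  15]
[346  78   7  11  27]
[457 141   1  15  15]
[340 144  32  29 400]
[556 163  21  15 105]
[559 178  35  46 853]
[477 184  27  25 310]
[468 220   5   8  14]
[507 221  32  20 218]
[459 223  46  51 964]
[257 311  24  14 173]
side1.png [316 215  21  10 156] [325.98717949 219.38461538]
side7.png [316 215  21  10 138] [325.92753623 219.34782609]
[123.97422993 142.06372287]
```

The side view of the cap now matches the starting picture, and no bystander has changed. The only differences are the arm and the missing scissors at (269,318). Handing in.

```bash
python3 -c "
from rig import robot
print(robot.hand_in())"
```

```text
the job is handed in; nothing more can be done
None
```

The scissors are lying on the drum's floor, the cap is back over the mouth and screwed down tight, the block, bottle and hammer are unmoved, and the job was handed in at about 24 s; the cameras could not see past a pale surface drawn near the drum's rim, so I confirmed the scissors by touch (19.9 mm across the waist).

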